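# Clear the incense box's vent and click its shutter over it

## Task

The massage ball has been left sitting in the open vent port of the incense box, under the bar of the display rail. Put the ball in the ceramic bowl, then slide the box's wooden shutter across the port just until it clicks into its next stop, over the port, and leave it latched there without disturbing the other things on the bookcase.

Things in the scene. Friction and masses are not known exactly. Their poses are not given: they have to be found in the camera images.
- box: Low wooden incense box, 110 (x) x 260 (y) x 60 mm high, lid shut, fixed. Origin: centre of its underside; +x points away from the robot, +y to the robot's left, give or take the yaw. Its flat top is 60 mm up and carries two rails along y, 6 mm wide and 8 mm high, centred 36 mm either side of the middle; between them runs the shutter.
- port (a point): Centre of the round vent port, a 36 mm hole in the box's top, at box (0, +25, 60) mm.
- handle (a point): Grip point on the shutter's handle. The shutter is a wooden plate 62 (x) x 80 (y) x 5 mm lying on the box's top at the -y end; its handle is an upright wooden block 30 (x) x 18 (y) mm whose top is 112 mm above the bookcase. It stands 25 mm towards -y from the plate's middle. This point is on the handle's middle plane, 95 mm up, 17 mm under its top.
- shutter (a joint): Shutter travel to box +y, m, 0 to 0.16: plate's middle at box y = -75 mm + this. Starts off any stop (0.002 to 0.02), stays where left; steady drag 2 to 3 N. Next stop: somewhere from 0.085 to 0.115, different each time, not visible, only felt: it draws the shutter in over the last 8 mm, then holds it against about 18 N. The stop 40 mm farther on is the wrong one.
- tongue (a joint): Hidden spring tongue of the shutter's index: about 0 when it has dropped into a stop, about 0.0035 m while the shutter is between stops. At the right stop the plate fully covers the port.
- ball_center (a point): Centre of the hard grey massage ball, 62 mm across, 130 g or so; it sits in the port, its centre about 85 mm above the bookcase. While it sits there the shutter cannot pass.
- bowl_in (a point): Centre of the inner floor of the round white ceramic bowl, 150 mm across the rim, 35 mm high, loose on the bookcase, near the front on the left or the right. The ball's centre is about 31 mm above this point when it lies in the bowl.
- rail: Fixed rail: a steel bar 14 mm thick, along its y, its axis 215 mm above the bookcase, between two wooden posts 500 mm apart (26 mm thick, 238 mm high, on 70 x 30 mm feet). Origin on the bookcase under the bar's middle. The bar runs straight above the shutter's handle and the port, so a hand coming straight down is blocked: come in under it from the near or the far side, leaning 30 to 45 degrees.
- block_a: Cork yoga block, 150 x 225 x 75 mm, bystander; origin: centre of its underside.
- block_b: Second cork yoga block of the same size, bystander; origin: centre of its underside.
- pump: Empty stainless steel pump dispenser, 72 mm wide, 184 mm high, bystander; origin: centre of its underside.
- cat: Pale ceramic figurine of a seated cat, 140 mm high, about 80 mm wide, bystander; origin: centre of its underside.
- jar: Lidded glass jar, 80 mm wide, 65 mm high, bystander near the front on the side away from the bowl; origin: centre of its underside.
- stone: Smooth flat stone, 68 mm wide, 24 mm high, bystander in front of the box; origin: centre of its underside.
- book: Small hardback book lying flat, 120 x 180 x 25 mm, bystander behind the box; origin: centre of its underside.
Things that resemble listed ones, but are neither listed nor needed, are in the scene too. Leave any blue or yellow look-alike of the part that bears bowl_in alone.

How it is judged:
By the outcome, as a careful person would: the job done as asked, in the order asked, and still so for the second after the job is handed in, with the robot touching nothing.
It also fails if it takes over 66 s, if anything falls off the work surface, if the arm or the gripper's body presses on something with over 40 N, if the wrist force passes 120 N, or if a joint passes its speed limit or range.

## Robot

A 6-joint arm with a two-finger parallel gripper is mounted at the origin on the work surface. World frame = base frame: x ahead of the robot, y to its left, z up, the work surface at z = 0. Lengths are in mm, angles in rad, forces in N, time in s.
With the tool pointing down it reaches from about 375 to 750 mm from the base axis. Payload 9 kg.
Tool frame: the origin (TCP) lies at the very end of the fingers, on their centre line; the grasp point (between the pads) lies 19 mm behind it; x points along the fingers, z is the direction in which the jaws open and shut, and the axes are right-handed (so a half turn about x gives the same grasp; the last joint's range is limited). The gripper opens to 85 mm and grips with 20 to 120 N. Pads are 22 mm wide; open, the fingers measure 114 mm over their backs; the gripper's body (76 mm by 85 mm) begins 54 mm behind the grasp point. The pads swing forward as they close: fully open they stand 13 mm farther back than shut.
Start: joints at [-1.385, 0.104, 0.097, 1.564, 0, 1.353], TCP at [235.762, -551.773, 231.331] pointing down, gripper open.
Joint ranges: [-2.99, 2.99], [-0.84, 1.86], [-1.1, 1.16], [-1.84, 2.11], [-1.51, 1.56], [-3.14, 3.14]. Speed limits (rad/s): [2.22, 2.22, 2.57, 3.14, 3.14, 3.14].

## Interface

Orientations are given as a unit quaternion [x, y, z, w].
In Python, from bench import * gives the robot as it stands.
- The arm moves only by the tool servo_tool, never from a script. Its arguments are lists of equal length, an entry for each row: "delta_pos": the shift along the tool's x, y, z in mm, a list of three; "twist": the turn about the tool's x in degrees; "claw": the finger opening in mm, from 0 to 85.4. A call has 1 to 5 rows; each row shifts and turns the commanded pose from where the row before left it, along the tool's axes as they then stand; what a row does not reach is not made up. A row lasts 1/10 s, in which the tool goes at most 50 mm and 8.59 degrees, less where a joint would pass 70% of its speed; a pose out of reach is approached as far as the arm can. A call is refused whole if a number of a shift passes 50 or a number of a turn 8.59, either way. A call with a gripper value outside its range is refused whole. The fingers move at their own pace and stop on an object; "force" is the grip in N (left out, the last holds). Time passes only in rows, so rows that do not move let the fingers close. It gives the time, the measured TCP pose, the force and the opening at its end, in the units of the state.
- get_obs(): the state, without advancing time (a new reading comes with each control period).
- get_image(name): name is "scene" or "side" or "wrist"; returns a dict with "image" (384x512x3 uint8, red, green, blue), "depth" (384x512 float32, mm along the optical axis (not along the pixel's ray), 0 where there is no reading), "fovy" (degrees; the focal length in pixels is half the picture's height over the tangent of half this angle, whatever the lens; pixels are square), "cx", "cy" (the principal point, pixels), "T" (4x4, takes a point from camera to world coordinates); the wrist camera has in their place "tool_from_camera" (4x4, takes a point from camera to tool coordinates, whose origin is the TCP and whose axes are the tool frame's). Camera axes: x right, y up, looking along -z (the intrinsics and any distortion apply to the point x, -y, -z); pixel columns grow to the right and rows downward; lengths in mm; the calibration is good to about 2 mm. A picture is of the moment at which its call begins: read the wrist's pose just before it.
- sign_off(): hands the job in, once; it reports no verdict.
Trained networks look in the newest picture that a camera, given by its name, has taken for a name from the list of things; names that differ only in an ending like _2 or _b are one class to them, and where a whole thing is asked for, a point or a joint stands for the part that bears it (a point fixed in the world has none). Each returns a list of dicts, best first, with "confidence" (0 to 1); they miss things now and then, are a little off and sometimes report something else, mostly with a low value. They report only what shows in the picture. A call takes as long as a camera call. They do not tell look-alikes from the thing itself.
- search_frame(camera, name): "position" ([x, y, z] in mm, in world coordinates, good to about 4 mm: the middle of the surface that is visible of it).
- trace(camera, name): "region" (384x512 bool, what is visible of it).
- tip_of(camera, name): "position" ([x, y, z] in mm, in world coordinates, good to about 4 mm: a listed point, or the origin of a listed thing).
The state is a dict: "time_s": time; "q": joint angles; "joint_velocities": joint speeds; "tau": joint torques, N m; "ee_pos": TCP position; "tcp_rot": TCP orientation; "wrist_force": force on the tool from outside, world axes, zero at the start; "ft_torque": the same for the moment, N m; "gripper_width": finger opening in mm.
Only numpy, scipy, OpenCV 4.12 (cv2) and the standard library are available. Lean on these libraries where they do the work, as an engineer would, in place of code of your own. Each camera call takes 0.05 s, during which the arm holds its last target. There are 200 camera calls.

## Working session

There is one attempt and no reset: what is moved stays moved. The work goes in short steps, Python scripts to look and compute and a tool call to move; the robot and the scene stay as the last step left them, time stands still between calls to the robot, and variables do not carry over. Pictures are saved under pics/ and viewed, about 8 in all and at most 12, crops included, and the job is handed in when it is done.

Besides the shell and the picture viewer there is one more tool, called after ">>>" as name(argument=value, ...) on one line, values as JSON. servo_tool: Moves the arm, as the interface text tells. Its arguments: {"type":"object","properties":{"delta_pos":{"type":"array","items":{"type":"array","items":{"type":"number"}}},"twist":{"type":"array","items":{"type":"number"}},"claw":{"type":"array","items":{"type":"number"}},"force":{"type":"number"}},"required":["delta_pos","twist","claw"]}

```bash
ls; mkdir -p pics
cat > h.py <<'E'
from bench import *
import numpy as np, cv2
from scipy.spatial.transform import Rotation as R
def save(n,im): cv2.imwrite('pics/'+n+'.png',im[:,:,::-1])
E
python3 - <<'E'
from h import *
o=get_obs(); print({k:np.round(v,3).tolist() for k,v in o.items()})
a=get_image("scene"); b=get_image("side")
save('a',a['image']); save('b',b['image'])
print(a['fovy'],np.round(a['T'],2).tolist()); print(b['fovy'],np.round(b['T'],2).tolist())
for c in ("scene","side"):
  for n in "box port handle ball_center bowl_in rail block_a pump cat jar stone book".split():
    print(c,n,[(np.round(d['position']).astype(int).tolist(),round(d['confidence'],2)) for d in tip_of(c,n)[:4]])
print(get_obs()['time_s'])
E
```

```text
pics
{'time_s': 0.0, 'q': [-1.385, 0.105, 0.096, 1.564, -0.0, 1.353], 'joint_velocities': [0.0, -0.0, -0.001, -0.002, 0.0, -0.001], 'tau': [0.002, -55.693, 50.365, 0.017, -0.0, 0.0], 'ee_pos': [235.693, -551.388, 230.504], 'tcp_rot': [0.39, 0.59, -0.389, 0.59], 'wrist_force': [-0.57, 0.609, -0.049], 'ft_torque': [0.015, 0.009, 0.014], 'gripper_width': 85.355}
55.61193351880384 [[0.85, -0.33, 0.41, 950.6], [0.53, 0.54, -0.65, -787.08], [-0.0, 0.77, 0.64, 879.12], [0.0, 0.0, 0.0, 1.0]]
48.06569940361632 [[-0.9, 0.3, -0.33, 14.5], [-0.44, -0.61, 0.66, 919.13], [-0.0, 0.74, 0.68, 1031.15], [0.0, 0.0, 0.0, 1.0]]
scene box [([552, -12, -1], 0.7)]
scene port [([548, 18, 62], 0.95), ([545, 14, 87], 0.5)]
scene handle [([546, -103, 94], 0.62)]
scene ball_center [([547, 12, 85], 0.8)]
scene bowl_in [([359, -486, 6], 0.97), ([770, -386, 4], 0.84), ([165, -313, 5], 0.58), ([378, -245, 6], 0.56)]
scene rail []
scene block_a [([583, 489, 4], 0.9), ([555, -500, -1], 0.59)]
scene pump [([395, 504, 0], 0.77)]
scene cat [([691, 143, -2], 0.91), ([583, 490, 6], 0.6), ([549, 16, 59], 0.33)]
scene jar [([385, 284, 0], 0.62)]
scene stone [([690, 141, 2], 0.17)]
scene book [([696, -150, 1], 0.97)]
side box [([548, -16, 0], 0.85)]
side port [([547, 13, 59], 0.69)]
side handle [([550, -106, 96], 0.64)]
side ball_center [([552, 13, 87], 0.74)]
side bowl_in [([355, -490, 3], 0.65), ([768, -381, 7], 0.61)]
side rail [([547, 15, 86], 0.69)]
side block_a [([584, 489, -1], 0.68), ([553, -500, -1], 0.62)]
side pump [([398, 508, 3], 0.72)]
side cat [([547, -13, 2], 0.55)]
side jar [([383, 282, -2], 0.85)]
side stone [([434, -35, 0], 0.46)]
side book [([690, -154, 3], 0.86)]
1.3
```

View pics/a.png

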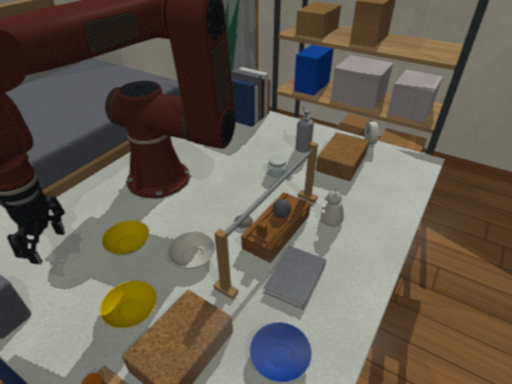

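View pics/b.png

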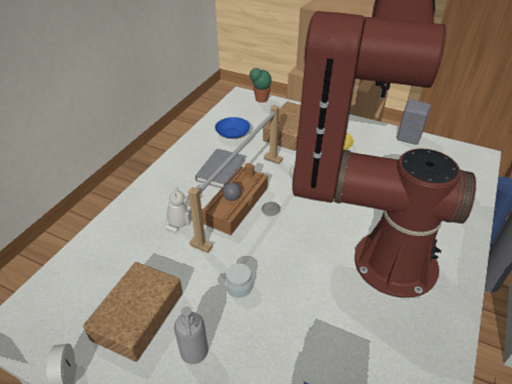

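Two views of the scene. The target needs a white bowl: white at scene pixel (190,250), near (378,-245). Look-alikes are yellow at (126,237) and (128,303), and blue at (280,352). The ball at (283,208) is grey; the stone at (243,221) and the jar lid could be confused with it. Next is a close crop and some geometry.

```bash
cat >> h.py <<'E'
def cloud(d):
    z=d['depth']; f=192/np.tan(np.radians(d['fovy']/2)); v,u=np.mgrid[:384,:512]
    p=np.stack([(u-d['cx'])/f*z,-(v-d['cy'])/f*z,-z,np.ones_like(z)],-1)
    w=(p@np.array(d['T']).T)[...,:3]; w[z==0]=np.nan; return w
E
python3 - <<'E'
from h import *
a=get_image("scene"); s=get_image("side")
save('c',cv2.resize(a['image'][130:310,150:370],None,fx=3,fy=3,interpolation=cv2.INTER_CUBIC))
for nm,d in (('scene',a),('side',s)):
  w=cloud(d); im=d['image'].astype(int)
  print(nm,'table z',np.nanmedian(w[...,2][(abs(w[...,0]-450)<60)&(abs(w[...,1]-130)<60)]))
  x,y,z=w[...,0],w[...,1],w[...,2]
  # bowl
  m=(np.hypot(x-378,y+245)<100)&(z>8)&(z<60)
  m2=m&(z>30)
  for q in (m,m2):
    if q.sum()>5: print('bowl',q.sum(),w[q].min(0).round(),w[q].max(0).round(),cv2.minEnclosingCircle(w[q][:,:2].astype(np.float32)))
  # bar
  m=(abs(x-550)<70)&(abs(y)<200)&(z>195)&(z<230)
  p=w[m]; 
  if len(p)>20:
    k=np.polyfit(p[:,1],p[:,0],1); print('bar x=',k,np.median(p[:,2]),p[:,2].max(), len(p))
  # box top rails & top
  m=(abs(x-550)<80)&(abs(y+12)<150)&(z>40)&(z<75)
  p=w[m]; print('boxrect',cv2.minAreaRect(p[:,:2].astype(np.float32)),np.percentile(p[:,2],[5,50,95]))
  # ball
  for r in trace(nm,'ball_center')[:2]:
    p=w[r['region']]; p=p[np.isfinite(p).all(1)]
    p=p[(abs(p-[548,13,85])<40).all(1)]
    if len(p)<10: continue
    from scipy.optimize import least_squares
    f=least_squares(lambda c:np.linalg.norm(p-c,axis=1)-31,[548,13,85],loss='soft_l1'); print('ball',r['confidence'],len(p),f.x.round(1))
  for r in trace(nm,'handle')[:1]:
    p=w[r['region']]; p=p[np.isfinite(p).all(1)]; q=p[p[:,2]>75]
    print('handle',r['confidence'],len(q),q.min(0).round(),q.max(0).round(),np.median(q,0).round())
    t=p[p[:,2]>107]; print('top',len(t),t.mean(0).round(1), cv2.minAreaRect(t[:,:2].astype(np.float32)) if len(t)>3 else '')
  m=(abs(x-550)<60)&(abs(abs(y)-250)<60)&(z>100)
  for sg in (1,-1):
    q=w[m&(y*sg>0)]; 
    if len(q): print('post',np.median(q,0).round(),q.min(0).round(),q.max(0).round())
E
```

```text
scene table z 1.1635301046120503
bowl 1153 [ 305. -318.    8.] [ 455. -169.   39.] ((380.05841064453125, -243.49342346191406), 74.72624206542969)
bowl 270 [ 305. -318.   30.] [ 455. -169.   39.] ((380.05841064453125, -243.49342346191406), 74.72624206542969)
bar x= [3.98055382e-02 5.58363414e+02] 221.15897154405138 229.859435982714 495
boxrect ((553.2901000976562, -9.311233520507812), (265.5715637207031, 115.85619354248047), 88.01969909667969) [46.86945683 61.44373317 69.44240791]
ball 0.55 234 [552.5  16.3  85.1]
handle 0.95 130 [ 535. -116.   75.] [565. -97. 115.] [ 553. -112.  100.]
top 46 [ 550.7 -107.1  111.7] ((550.6534423828125, -106.7852554321289), (26.683359146118164, 17.138803482055664), 1.6782158613204956)
post [568. 195. 173.] [549. 190. 100.] [578. 216. 241.]
post [ 551. -301.  206.] [ 530. -310.  101.] [ 559. -190.  241.]
side table z 0.36157895239557547
bowl 61 [ 415. -273.   16.] [ 450. -186.   37.] ((429.67388916015625, -229.2484588623047), 45.95560836791992)
bowl 28 [ 415. -273.   31.] [ 450. -186.   37.] ((429.67388916015625, -229.2484588623047), 45.95560836791992)
bar x= [3.36119871e-02 5.47942446e+02] 219.79017285840894 229.93252987107508 433
boxrect ((546.5225219726562, -10.667633056640625), (267.822021484375, 114.92828369140625), 88.35794067382812) [45.88900774 60.33850772 68.71523278]
ball 0.49 274 [548.6  13.2  84.2]
handle 0.58 105 [ 526. -117.   75.] [561. -91. 114.] [ 542. -100.   99.]
top 32 [ 544.  -103.1  110.7] ((544.94873046875, -104.38418579101562), (27.507381439208984, 19.342357635498047), 24.27618980407715)
post [552. 211. 181.] [544. 191. 100.] [574. 217. 241.]
post [ 536. -287.  190.] [ 525. -308.  101.] [ 553. -190.  240.]
```

View pics/c.png

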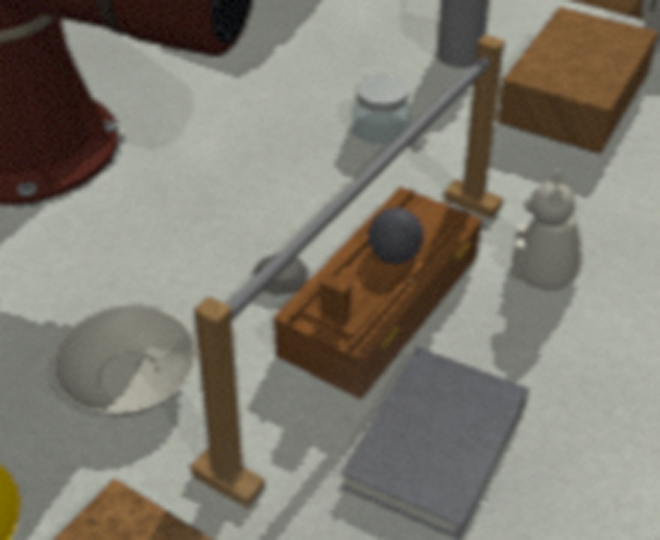

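White bowl confirmed at (380,-244), empty and apart from the yellow ones. The ball is at about (550,15,85), the handle at (548,-105,95), and the bar runs right above both. The interface has no direct tilt, so I'll rise, centre in front of the base, and see how out-of-reach poses are approached, since that may give a lean.

>>> servo_tool(delta_pos=[[-50, 0, 0], [-50, 0, 0], [-50, 0, 0], [-50, 0, 0], [0, 27, -41]], twist=[7.7, 7.7, 7.8, 0, 0], claw=[85, 85, 85, 85, 85])

```text
time_s: 2.1
ee_pos: [261.9, -519.4, 436.9]
tcp_rot: [-0.498, -0.494, 0.505, -0.503]
wrist_force: [1.1, -0.7, 0.6]
gripper_width: 85.3
```

>>> servo_tool(delta_pos=[[0, 27, -41], [0, 27, -41], [0, 27, -41], [0, 27, -41], [0, 27, -41]], twist=[0, 0, 0, 0, 0], claw=[85, 85, 85, 85, 85])

```text
time_s: 2.6
ee_pos: [398.8, -304.3, 429.2]
tcp_rot: [-0.5, -0.499, 0.5, -0.5]
wrist_force: [0.5, -0.3, 1.0]
gripper_width: 85.2
```

>>> servo_tool(delta_pos=[[0, 27, -41], [0, 27, -41], [0, 27, -41], [0, 27, -41], [0, 27, -41]], twist=[0, 0, 0, 0, 0], claw=[85, 85, 85, 85, 85])

```text
time_s: 3.1
ee_pos: [534.1, -99.3, 429.2]
tcp_rot: [0.5, 0.499, -0.5, 0.5]
wrist_force: [-0.6, -1.3, 0.4]
gripper_width: 84.9
```

>>> servo_tool(delta_pos=[[0, 0, -50], [0, 10, -50], [0, 50, 0], [0, 50, 0], [0, 50, 0]], twist=[0, 0, 0, 0, 0], claw=[85, 85, 85, 85, 85])

```text
time_s: 3.6
ee_pos: [655.0, -2.4, 432.0]
tcp_rot: [0.5, 0.5, -0.5, 0.5]
wrist_force: [1.0, -0.4, 0.3]
gripper_width: 84.8
```

>>> servo_tool(delta_pos=[[0, 50, 0], [0, 50, 0], [0, 50, 0], [0, 50, 0]], twist=[0, 0, 0, 0], claw=[85, 85, 85, 85])

```text
time_s: 4.0
ee_pos: [664.9, -1.5, 418.7]
tcp_rot: [0.499, 0.521, -0.501, 0.478]
wrist_force: [0.5, -0.6, 0.4]
gripper_width: 85.2
```

Run:
```python
from h import *
o=get_obs(); print(np.round(o['q'],3),np.round(o['ee_pos']),R.from_quat(o['tcp_rot']).as_matrix().round(3).tolist())
```

```text
[-0.213  0.667  1.156  2.112  0.031  2.929] [665.  -2. 419.] [[-0.044, 0.999, -0.002], [0.041, -0.0, -0.999], [-0.998, -0.044, -0.041]]
```

>>> servo_tool(delta_pos=[[-50, 0, 0], [-50, 0, 0], [-50, 0, 0], [-50, 0, 0], [-50, 0, 0]], twist=[0, 0, 0, 0, 0], claw=[85, 85, 85, 85, 85])

```text
time_s: 4.5
ee_pos: [628.7, -4.9, 546.4]
tcp_rot: [0.539, 0.459, -0.461, 0.536]
wrist_force: [0.1, -0.7, 0.5]
gripper_width: 84.8
```

Run:
```python
from h import *
o=get_obs(); print(np.round(o['q'],3),np.round(o['ee_pos']),R.from_quat(o['tcp_rot']).as_matrix().round(3).tolist())
```

```text
[-0.234  0.465  1.156  2.111  0.037  2.915] [629.  -5. 546.] [[0.154, 0.988, -0.004], [0.001, -0.005, -1.0], [-0.988, 0.154, -0.002]]
```

Out-of-reach poses do create a lean: now 9° outward. I'll continue up and out.

>>> servo_tool(delta_pos=[[-45, 20, 0], [-45, 20, 0], [-45, 20, 0], [-45, 20, 0], [-45, 20, 0]], twist=[0, 0, 0, 0, 0], claw=[85, 85, 85, 85, 85])

```text
time_s: 5.0
ee_pos: [585.5, -2.2, 639.2]
tcp_rot: [0.569, 0.411, -0.421, 0.574]
wrist_force: [0.4, -1.0, -0.0]
gripper_width: 85.1
```

>>> servo_tool(delta_pos=[[-45, 20, 0], [-45, 20, 0], [-45, 20, 0], [-45, 20, 0], [-45, 20, 0]], twist=[0, 0, 0, 0, 0], claw=[85, 85, 85, 85, 85])

```text
time_s: 5.5
ee_pos: [529.6, 4.9, 724.5]
tcp_rot: [0.596, 0.359, -0.38, 0.61]
wrist_force: [0.2, -0.2, -0.3]
gripper_width: 85.2
```

Run:
```python
from h import *
o=get_obs(); print(np.round(o['q'],3),np.round(o['ee_pos']),R.from_quat(o['tcp_rot']).as_matrix().round(3).tolist())
```

```text
[-0.297  0.151  1.156  2.111  0.099  2.876] [530.   5. 724.] [[0.454, 0.891, -0.015], [-0.036, 0.001, -0.999], [-0.89, 0.455, 0.032]]
```

>>> servo_tool(delta_pos=[[-40, 30, 0], [-40, 30, 0], [-40, 30, 0], [-40, 30, 0], [-40, 30, 0]], twist=[0, 0, 0, 0, 0], claw=[85, 85, 85, 85, 85])

```text
time_s: 6.0
ee_pos: [481.2, 8.7, 787.1]
tcp_rot: [0.619, 0.315, -0.338, 0.635]
wrist_force: [-0.4, -0.4, -0.0]
gripper_width: 85.0
```

Run:
```python
from h import *
o=get_obs(); print(np.round(o['q'],3),np.round(o['ee_pos']),R.from_quat(o['tcp_rot']).as_matrix().round(3).tolist())
```

```text
[-0.368  0.026  1.156  2.111  0.171  2.832] [481.   9. 787.] [[0.573, 0.819, -0.018], [-0.038, 0.005, -0.999], [-0.819, 0.573, 0.035]]
```

35° lean reached. I'll descend straight down on the near side of the rail.

>>> servo_tool(delta_pos=[[41, -28, -2], [41, -28, -2], [41, -28, -2], [41, -28, -2], [41, -28, -2]], twist=[0, 0, 0, 0, 0], claw=[85, 85, 85, 85, 85])

```text
time_s: 6.5
ee_pos: [484.3, 9.0, 638.7]
tcp_rot: [0.619, 0.315, -0.338, 0.635]
wrist_force: [0.0, 0.8, 1.2]
gripper_width: 85.0
```

>>> servo_tool(delta_pos=[[41, -28, -2], [41, -28, -2], [41, -28, -2], [41, -28, -2], [41, -28, -2]], twist=[0, 0, 0, 0, 0], claw=[85, 85, 85, 85, 85])

```text
time_s: 7.0
ee_pos: [506.6, 10.4, 398.2]
tcp_rot: [0.615, 0.327, -0.347, 0.628]
wrist_force: [1.1, 0.3, 1.1]
gripper_width: 85.0
```

```bash
cat > st.py <<'E'
from h import *
import sys
o=get_obs(); M=R.from_quat(o['tcp_rot']).as_matrix(); p=np.array(o['ee_pos'])
print(o['time_s'],'q',np.round(o['q'],3),'p',p.round(1),'F',np.round(o['wrist_force'],1),'w',round(o['gripper_width'],1)); print(M.round(3).tolist())
if len(sys.argv)>3:
    g=np.array(sys.argv[1:4],float); print('tool delta',(M.T@(g-p)).round(1))
E
python3 st.py 496 18 162
```

```text
7.0 q [-0.327 -0.84  -0.456  1.392  0.143  2.863] p [506.6  10.4 398.2] F [1.1 0.3 1.1] w 85.0
[[0.545, 0.838, -0.017], [-0.035, 0.003, -0.999], [-0.838, 0.546, 0.031]]
tool delta [ 191.8 -137.7  -14.7]
```

>>> servo_tool(delta_pos=[[38, -27, -3], [38, -27, -3], [38, -27, -3], [38, -27, -3], [38, -27, -3]], twist=[0, 0, 0, 0, 0], claw=[85, 85, 85, 85, 85])

```text
time_s: 7.5
ee_pos: [541.3, 20.4, 181.3]
tcp_rot: [0.606, 0.343, -0.363, 0.619]
wrist_force: [-0.3, -0.4, -0.0]
gripper_width: 84.9
```

```bash
python3 st.py 559 14.5 72
python3 - <<'E'
from h import *
o=get_obs(); d=get_image("wrist"); save('w1',d['image'])
M=np.eye(4); M[:3,:3]=R.from_quat(o['tcp_rot']).as_matrix(); M[:3,3]=o['ee_pos']
d['T']=M@np.array(d['tool_from_camera']); w=cloud(d)
from scipy.optimize import least_squares
print(tip_of('wrist','ball_center')[:2],tip_of('wrist','handle')[:2])
for r in trace('wrist','ball_center')[:2]:
    p=w[r['region']]; p=p[np.isfinite(p).all(1)]; p=p[(abs(p-[548,13,85])<45).all(1)]
    if len(p)>20: print('ball',r['confidence'],len(p),least_squares(lambda c:np.linalg.norm(p-c,axis=1)-31,[548,13,85],loss='soft_l1').x.round(1))
E
```

```text
7.5 q [-0.26  -0.842 -0.846  1.047  0.097  2.914] p [541.3  20.4 181.3] F [-0.3 -0.4 -0. ] w 84.9
[[0.502, 0.865, -0.015], [-0.033, 0.002, -0.999], [-0.864, 0.502, 0.03]]
tool delta [103.6 -39.6   2.4]
[{'position': [550.5, 12.9, 86.9], 'confidence': 0.89}] [{'position': [549.2, -107.9, 95.4], 'confidence': 0.6}]
ball 0.74 4287 [549.8  14.4  84.5]
```

View pics/w1.png

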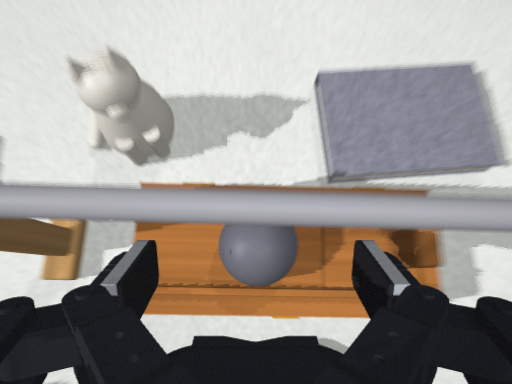

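The wrist view shows the ball at (258,248) between the fingers, with the bar at row 205 above and ahead. I first shift toward the near side (tool -y), then go in along the fingers.

>>> servo_tool(delta_pos=[[5, -20, 3], [15, -20, 0], [20, 0, 0]], twist=[0, 0, 0], claw=[85, 85, 85])

```text
time_s: 8.0
ee_pos: [545.5, 16.4, 130.5]
tcp_rot: [0.603, 0.348, -0.368, 0.616]
wrist_force: [0.0, 0.6, 0.1]
gripper_width: 84.9
```

```bash
python3 st.py 559 14 71
```

```text
8.0 q [-0.264 -0.798 -0.907  0.961  0.094  2.909] p [545.5  16.4 130.5] F [0.  0.6 0.1] w 84.9
[[0.486, 0.874, -0.015], [-0.034, 0.002, -0.999], [-0.873, 0.486, 0.03]]
tool delta [ 58.5 -17.2   0.4]
```

>>> servo_tool(delta_pos=[[2, -18, 0], [15, 0, 0], [20, 0, 0], [22, 0, 0]], twist=[0, 0, 0, 0], claw=[85, 85, 85, 85])

```text
time_s: 8.4
ee_pos: [563.3, 14.3, 70.9]
tcp_rot: [0.603, 0.349, -0.369, 0.616]
wrist_force: [0.6, -0.9, -0.6]
gripper_width: 85.0
```

```bash
python3 st.py 559 14 71
```

```text
8.4 q [-0.257 -0.685 -0.949  0.807  0.09   2.915] p [563.3  14.3  70.9] F [ 0.6 -0.9 -0.6] w 85.0
[[0.485, 0.875, -0.015], [-0.034, 0.002, -0.999], [-0.874, 0.485, 0.031]]
tool delta [-2.2 -3.7  0.4]
```

>>> servo_tool(delta_pos=[[0, -4, 0], [0, 0, 0], [0, 0, 0], [0, 0, 0], [0, 0, 0]], twist=[0, 0, 0, 0, 0], claw=[85, 55, 55, 55, 55], force=45)

```text
time_s: 8.9
ee_pos: [558.4, 14.5, 68.5]
tcp_rot: [0.602, 0.349, -0.37, 0.616]
wrist_force: [-4.7, -2.6, 4.7]
gripper_width: 60.1
```

>>> servo_tool(delta_pos=[[0, 0, 0], [0, 0, 0], [-5, 3, 0]], twist=[0, 0, 0], claw=[55, 55, 55])

```text
time_s: 9.2
ee_pos: [557.7, 15.3, 72.6]
tcp_rot: [0.602, 0.35, -0.37, 0.615]
wrist_force: [0.3, 0.5, -1.4]
gripper_width: 60.0
```

```bash
python3 st.py 531 18 120
```

```text
9.2 q [-0.258 -0.706 -0.957  0.825  0.091  2.914] p [557.7  15.3  72.6] F [ 0.3  0.5 -1.4] w 60.0
[[0.481, 0.877, -0.015], [-0.033, 0.001, -0.999], [-0.876, 0.481, 0.03]]
tool delta [-54.4  -0.6  -0.9]
```

Ball held (60 mm). Now retract along the fingers, then out toward the bowl.

>>> servo_tool(delta_pos=[[-20, 0, 0], [-40, 0, 0], [-27, -30, 0], [-27, -30, 20], [-27, -30, 20]], twist=[0, 0, 0, 0, 0], claw=[55, 55, 55, 55, 55])

```text
time_s: 9.7
ee_pos: [495.4, -19.9, 160.6]
tcp_rot: [0.586, 0.381, -0.395, 0.596]
wrist_force: [0.3, -0.3, -1.6]
gripper_width: 59.9
```

```bash
python3 st.py 395 -244 150
```

```text
9.7 q [-0.387 -0.842 -0.84   1.182  0.129  2.784] p [495.4 -19.9 160.6] F [ 0.3 -0.3 -1.6] w 59.9
[[0.398, 0.917, -0.009], [-0.023, 0.001, -1.0], [-0.917, 0.398, 0.022]]
tool delta [-24.9 -96.4 224.7]
```

>>> servo_tool(delta_pos=[[-5, -19, 45], [-5, -19, 45], [-5, -19, 45], [-5, -19, 45], [-5, -19, 45]], twist=[0, 0, 0, 0, 0], claw=[55, 55, 55, 55, 55])

```text
time_s: 10.2
ee_pos: [408.3, -250.1, 152.3]
tcp_rot: [0.585, 0.385, -0.398, 0.593]
wrist_force: [1.2, -1.2, -0.3]
gripper_width: 59.9
```

```bash
python3 st.py 388 -244 60
```

```text
10.2 q [-1.046 -0.738 -0.782  1.3    0.33   2.139] p [ 408.3 -250.1  152.3] F [ 1.2 -1.2 -0.3] w 59.9
[[0.387, 0.922, -0.009], [-0.022, -0.001, -1.0], [-0.922, 0.388, 0.02]]
tool delta [ 77.  -54.4  -7.7]
```

>>> servo_tool(delta_pos=[[30, -20, -3], [30, -20, -3], [25, -16, -2], [16, -10, 0], [0, 0, 0]], twist=[0, 0, 0, 0, 0], claw=[55, 55, 55, 55, 55])

```text
time_s: 10.7
ee_pos: [386.3, -240.8, 30.0]
tcp_rot: [0.586, 0.387, -0.398, 0.591]
wrist_force: [-0.1, 0.2, -1.0]
gripper_width: 60.2
```

```bash
python3 st.py 387 -244 33
python3 - <<'E'
from h import *
d=get_image("scene"); save('d',cv2.resize(d['image'][180:310,100:290],None,fx=3,fy=3))
E
```

```text
10.7 q [-1.088 -0.792 -1.033  1.123  0.339  2.096] p [ 386.3 -240.8   30. ] F [-0.1  0.2 -1. ] w 60.2
[[0.384, 0.923, -0.01], [-0.017, -0.003, -1.0], [-0.923, 0.384, 0.015]]
tool delta [-2.4  1.8  3.3]
```

View pics/d.png

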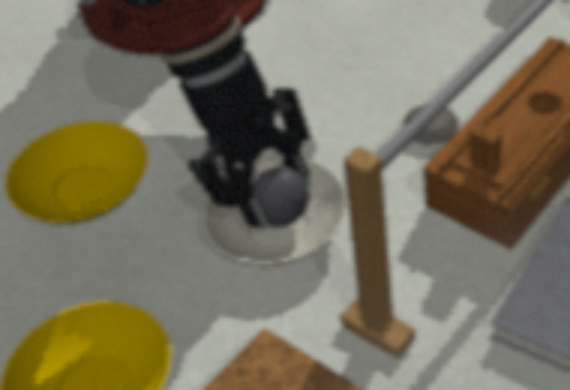

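The ball (280,195 in the crop) is in the white bowl's inner area. The port is empty. Releasing and backing off.

>>> servo_tool(delta_pos=[[0, 0, 3], [0, 0, 0], [0, 0, 0], [0, 0, 0], [0, 0, 0]], twist=[0, 0, 0, 0, 0], claw=[60, 63, 67, 72, 76])

```text
time_s: 11.25
ee_pos: [387.5, -245.0, 32.2]
tcp_rot: [0.585, 0.386, -0.398, 0.592]
wrist_force: [0.0, 0.7, 0.4]
gripper_width: 76.4
```

>>> servo_tool(delta_pos=[[-10, 0, 0], [-25, 0, 0], [-45, 0, 0], [-48, 0, 0], [-48, 0, 0]], twist=[0, 0, 0, 0, 0], claw=[76, 76, 76, 76, 76])

```text
time_s: 11.75
ee_pos: [329.8, -256.9, 197.6]
tcp_rot: [0.587, 0.395, -0.396, 0.586]
wrist_force: [-0.2, -0.5, 0.4]
gripper_width: 75.6
```

```bash
python3 st.py 387 -244 33
python3 - <<'E'
from h import *
d=get_image("scene"); w=cloud(d)
print(tip_of('scene','ball_center')[:2], tip_of('scene','handle')[:2])
from scipy.optimize import least_squares
m=(np.hypot(w[...,0]-380,w[...,1]+244)<72)&(w[...,2]>40)&(w[...,2]<80); p=w[m]
print(len(p),least_squares(lambda c:np.linalg.norm(p-c,axis=1)-31,[380,-244,37],loss='soft_l1').x.round(1) if len(p)>9 else '')
E
```

```text
11.75 q [-1.268 -0.842 -0.75   1.541  0.367  1.897] p [ 329.8 -256.9  197.6] F [-0.2 -0.5  0.4] w 75.6
[[0.376, 0.927, -0.001], [-0.001, -0.001, -1.0], [-0.927, 0.376, 0.0]]
tool delta [174.   -8.8 -13. ]
[{'position': [380.7, -247.6, 34.0], 'confidence': 0.81}] [{'position': [549.5, -103.6, 93.5], 'confidence': 0.96}]
263 [ 383.6 -244.2   36.6]
```

The ball is in the bowl at about (382,-245,36). Now I regain the lean for the handle by going up and out at mid-table, with the fingers shut for a push.

>>> servo_tool(delta_pos=[[-31, 30, -24], [-31, 30, -24], [-31, 30, -24], [-31, 30, -24], [-31, 30, -24]], twist=[0, 0, 0, 0, 0], claw=[76, 76, 76, 76, 76])

```text
time_s: 12.4
ee_pos: [413.0, -137.5, 396.9]
tcp_rot: [0.587, 0.395, -0.395, 0.585]
wrist_force: [1.0, -1.6, 0.7]
gripper_width: 76.2
```

>>> servo_tool(delta_pos=[[-31, 30, -24], [-31, 30, -24], [-31, 30, -24], [-31, 30, -24], [-31, 30, -24]], twist=[0, 0, 0, 0, 0], claw=[76, 76, 76, 76, 76])

```text
time_s: 12.9
ee_pos: [493.6, -18.3, 596.1]
tcp_rot: [0.587, 0.396, -0.395, 0.586]
wrist_force: [0.6, -1.0, 1.4]
gripper_width: 76.3
```

>>> servo_tool(delta_pos=[[-45, 20, 0], [-45, 20, 0], [-45, 20, 0], [-45, 20, 0], [-45, 20, 0]], twist=[0, 0, 0, 0, 0], claw=[0, 0, 0, 0, 0])

```text
time_s: 13.4
ee_pos: [500.1, -10.7, 729.4]
tcp_rot: [0.599, 0.356, -0.376, 0.611]
wrist_force: [-0.5, -0.5, 0.4]
gripper_width: 2.5
```

```bash
python3 st.py
```

```text
13.4 q [-0.371  0.048  1.053  2.111  0.138  2.811] p [500.1 -10.7 729.4] F [-0.5 -0.5  0.4] w 2.5
[[0.463, 0.886, -0.015], [-0.032, -0.0, -0.999], [-0.886, 0.464, 0.029]]
```

>>> servo_tool(delta_pos=[[-40, 30, 0], [-40, 30, 0], [-40, 30, 0], [-40, 30, 0], [-40, 30, 0]], twist=[0, 0, 0, 0, 0], claw=[0, 0, 0, 0, 0])

```text
time_s: 13.9
ee_pos: [469.1, 1.6, 799.9]
tcp_rot: [0.621, 0.302, -0.333, 0.642]
wrist_force: [-1.9, 0.3, -1.4]
gripper_width: -0.0
```

>>> servo_tool(delta_pos=[[-40, 30, 0], [-40, 30, 0], [-40, 30, 0]], twist=[0, 0, 0], claw=[0, 0, 0])

```text
time_s: 14.2
ee_pos: [437.3, 9.2, 835.2]
tcp_rot: [0.632, 0.271, -0.307, 0.658]
wrist_force: [0.6, 0.5, 0.3]
gripper_width: -0.0
```

```bash
python3 st.py 520 -150 420
```

```text
14.2 q [-0.46  -0.082  1.154  2.111  0.243  2.781] p [437.3   9.2 835.2] F [0.6 0.5 0.3] w -0.0
[[0.665, 0.746, -0.032], [-0.061, 0.012, -0.998], [-0.744, 0.666, 0.054]]
tool delta [ 373.8 -216.6  133.8]
```

>>> servo_tool(delta_pos=[[40, -24, 15], [40, -24, 15], [40, -24, 15], [40, -24, 15], [40, -24, 15]], twist=[0, 0, 0, 0, 0], claw=[0, 0, 0, 0, 0])

```text
time_s: 14.7
ee_pos: [468.0, -54.9, 679.3]
tcp_rot: [0.632, 0.271, -0.307, 0.658]
wrist_force: [0.6, 0.2, 1.7]
gripper_width: -0.2
```

>>> servo_tool(delta_pos=[[40, -24, 15], [40, -24, 15], [40, -24, 15], [40, -24, 15]], twist=[0, 0, 0, 0], claw=[0, 0, 0, 0])

```text
time_s: 15.1
ee_pos: [500.4, -126.2, 498.1]
tcp_rot: [0.632, 0.272, -0.308, 0.658]
wrist_force: [0.6, -0.3, -0.3]
gripper_width: -0.1
```

```bash
python3 st.py 520 -150 200
```

```text
15.1 q [-0.765 -0.816 -0.301  1.476  0.428  2.524] p [ 500.4 -126.2  498.1] F [ 0.6 -0.3 -0.3] w -0.1
[[0.663, 0.748, -0.032], [-0.061, 0.012, -0.998], [-0.746, 0.664, 0.054]]
tool delta [ 236.8 -183.5    7. ]
```

>>> servo_tool(delta_pos=[[36, -33, 3], [36, -33, 3], [36, -33, 3], [36, -33, 3], [36, -33, 3]], twist=[0, 0, 0, 0, 0], claw=[0, 0, 0, 0, 0])

```text
time_s: 15.6
ee_pos: [531.3, -177.6, 273.7]
tcp_rot: [0.63, 0.3, -0.314, 0.644]
wrist_force: [0.5, -0.4, 0.5]
gripper_width: 0.2
```

```bash
python3 st.py 520 -150 180
```

```text
15.6 q [-0.806 -0.842 -0.724  1.165  0.446  2.457] p [ 531.3 -177.6  273.7] F [ 0.5 -0.4  0.5] w 0.2
[[0.623, 0.782, -0.009], [-0.027, 0.01, -1.0], [-0.781, 0.623, 0.027]]
tool delta [ 65.4 -67.  -30. ]
```

>>> servo_tool(delta_pos=[[31, -36, -13], [31, -36, -13], [0, 0, 0]], twist=[0, 0, 0], claw=[0, 0, 0])

```text
time_s: 15.9
ee_pos: [533.4, -165.4, 175.8]
tcp_rot: [0.63, 0.317, -0.317, 0.634]
wrist_force: [-0.0, 0.2, -0.1]
gripper_width: -0.3
```

```bash
python3 st.py 557 -148 80
```

```text
15.9 q [-0.777 -0.84  -0.886  1.034  0.431  2.47 ] p [ 533.4 -165.4  175.8] F [-0.   0.2 -0.1] w -0.3
[[0.598, 0.802, 0.002], [-0.003, 0.005, -1.0], [-0.802, 0.598, 0.005]]
tool delta [ 90.8 -38.2 -17.8]
```

>>> servo_tool(delta_pos=[[5, -20, -9], [10, -18, -8], [20, 0, 0], [25, 0, 0], [28, 0, 0]], twist=[0, 0, 0, 0, 0], claw=[0, 0, 0, 0, 0])

```text
time_s: 16.4
ee_pos: [576.3, -162.8, 93.5]
tcp_rot: [0.628, 0.32, -0.316, 0.635]
wrist_force: [0.2, 0.1, 1.1]
gripper_width: -0.2
```

```bash
python3 st.py 557 -136 80
python3 - <<'E'
from h import *
o=get_obs(); d=get_image("wrist"); save('w2',d['image'])
s=get_image("side"); 
print(tip_of('wrist','handle')[:2],tip_of('side','handle')[:2])
E
```

```text
16.4 q [-0.699 -0.642 -0.922  0.776  0.394  2.536] p [ 576.3 -162.8   93.5] F [0.2 0.1 1.1] w -0.2
[[0.595, 0.804, 0.01], [0.001, 0.011, -1.0], [-0.804, 0.595, 0.006]]
tool delta [ -0.6 -23.2 -27.1]
[] [{'position': [550.9, -108.3, 94.7], 'confidence': 0.73}, {'position': [380.3, -245.2, 37.2], 'confidence': 0.51}]
```

View pics/w2.png

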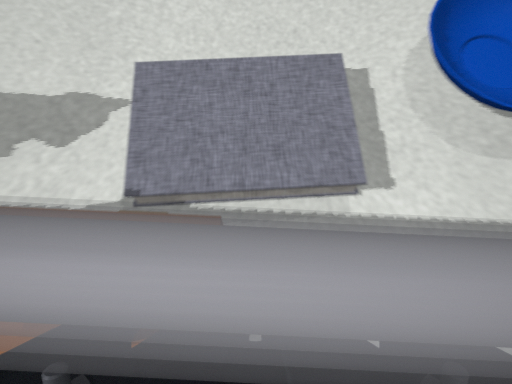

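The bar fills the wrist view, so it is close above the hand. I drop toward the near side first, then move sideways.

>>> servo_tool(delta_pos=[[0, -12, 0], [0, -11, 0], [0, 0, -10], [0, 0, -6]], twist=[0, 0, 0, 0], claw=[0, 0, 0, 0])

```text
time_s: 17.0
ee_pos: [556.0, -145.5, 78.5]
tcp_rot: [0.628, 0.321, -0.317, 0.634]
wrist_force: [0.4, -0.4, 0.2]
gripper_width: 0.0
```

```bash
python3 st.py 557 -136 80
python3 - <<'E'
from h import *
s=get_image("side"); save('s2',cv2.resize(s['image'][110:270,160:340],None,fx=4,fy=4))
E
```

```text
17.0 q [-0.698 -0.747 -1.011  0.794  0.393  2.537] p [ 556.  -145.5   78.5] F [ 0.4 -0.4  0.2] w 0.0
[[0.593, 0.805, 0.01], [0.003, 0.01, -1.0], [-0.805, 0.593, 0.004]]
tool delta [-0.6  1.8 -9.5]
```

View pics/s2.png

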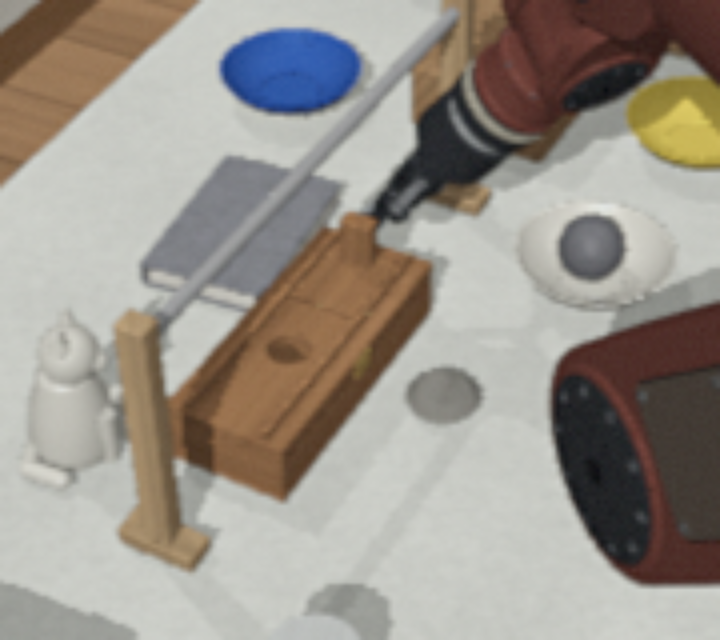

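The side crop shows the closed fingers (390,205) behind the handle (360,240), the ball in the white bowl (592,247), and the port clear at (288,348). Now I push in small steps and feel the force.

>>> servo_tool(delta_pos=[[0, 0, -5], [0, 0, -5], [0, 0, -5], [0, 1, -5], [0, 0, -3]], twist=[0, 0, 0, 0, 0], claw=[0, 0, 0, 0, 0])

```text
time_s: 17.55
ee_pos: [556.2, -123.1, 77.5]
tcp_rot: [0.628, 0.322, -0.318, 0.634]
wrist_force: [-3.8, -7.9, 2.1]
gripper_width: 0.2
```

>>> servo_tool(delta_pos=[[0, 0, -3], [0, 0, -3], [0, 0, -3]], twist=[0, 0, 0], claw=[0, 0, 0])

```text
time_s: 17.85
ee_pos: [556.2, -114.3, 77.7]
tcp_rot: [0.628, 0.321, -0.318, 0.634]
wrist_force: [-1.4, -7.3, 2.6]
gripper_width: 0.1
```

>>> servo_tool(delta_pos=[[0, 0, -3], [0, 0, -3], [0, 0, -3]], twist=[0, 0, 0], claw=[0, 0, 0])

```text
time_s: 18.15
ee_pos: [556.3, -105.4, 77.9]
tcp_rot: [0.628, 0.321, -0.318, 0.634]
wrist_force: [-2.2, -7.4, 3.2]
gripper_width: 0.0
```

```bash
python3 st.py 557 -136 80
python3 - <<'E'
from h import *
for c in('side','scene'):
  get_image(c); print([(np.round(x['position'],1),x['confidence']) for x in tip_of(c,'handle')[:2]])
E
```

```text
18.15 q [-0.611 -0.828 -1.061  0.796  0.347  2.618] p [ 556.3 -105.4   77.9] F [-2.2 -7.4  3.2] w 0.0
[[0.592, 0.806, 0.008], [0.001, 0.01, -1.0], [-0.806, 0.592, 0.005]]
tool delta [-1.3  1.5 30.6]
[(array([550.3, -80. ,  96.5]), 0.82)]
[(array([550.3, -73.8,  95.9]), 0.58)]
```

>>> servo_tool(delta_pos=[[0, 0, -5], [0, 0, -5], [0, 1, -5], [0, 0, -5], [0, 0, -5]], twist=[0, 0, 0, 0, 0], claw=[0, 0, 0, 0, 0])

```text
time_s: 18.85
ee_pos: [559.1, -81.0, 76.8]
tcp_rot: [0.628, 0.324, -0.319, 0.632]
wrist_force: [-31.8, -6.3, 18.4]
gripper_width: -0.2
```

>>> servo_tool(delta_pos=[[0, 0, -5], [0, 0, -5], [0, 1, -5]], twist=[0, 0, 0], claw=[0, 0, 0])

```text
time_s: 19.15
ee_pos: [560.8, -66.3, 76.2]
tcp_rot: [0.627, 0.326, -0.321, 0.63]
wrist_force: [-58.1, -6.2, 31.8]
gripper_width: -0.1
```

>>> servo_tool(delta_pos=[[0, 0, -3]], twist=[0], claw=[0])

```text
time_s: 19.25
ee_pos: [562.6, -63.3, 77.4]
tcp_rot: [0.627, 0.326, -0.319, 0.631]
wrist_force: [-36.3, -6.7, 23.9]
gripper_width: -0.1
```

>>> servo_tool(delta_pos=[[0, 0, -2]], twist=[0], claw=[0])

```text
time_s: 19.35
ee_pos: [563.0, -61.6, 77.4]
tcp_rot: [0.627, 0.326, -0.319, 0.631]
wrist_force: [-40.1, -6.5, 26.0]
gripper_width: 0.2
```

```bash
python3 st.py
python3 - <<'E'
from h import *
for c in('side','scene'):
  get_image(c); print([(np.round(x['position'],1),x['confidence']) for x in tip_of(c,'handle')[:2]])
E
```

```text
19.35 q [-0.5   -0.842 -1.069  0.782  0.289  2.715] p [563.  -61.6  77.4] F [-40.1  -6.5  26. ] w 0.2
[[0.584, 0.812, 0.01], [0.005, 0.009, -1.0], [-0.812, 0.584, 0.001]]
[(array([552.2, -33.7,  97.6]), 0.84)]
[(array([548.6, -28.7,  96.2]), 0.53)]
```

Side force rose to about 60 N. The knuckle is likely bearing on the handle's near top edge, because the tool drifted to +x. I'm backing out along the fingers immediately.

>>> servo_tool(delta_pos=[[-8, 0, 0], [-6, 0, 0], [0, 0, 0]], twist=[0, 0, 0], claw=[0, 0, 0])

```text
time_s: 19.85
ee_pos: [562.8, -62.8, 87.5]
tcp_rot: [0.627, 0.328, -0.319, 0.63]
wrist_force: [-1.2, 0.6, -0.1]
gripper_width: -0.0
```

```bash
python3 st.py
python3 - <<'E'
from h import *
o=get_obs(); d=get_image("side"); save('s3',cv2.resize(d['image'][130:250,180:330],None,fx=5,fy=5,interpolation=cv2.INTER_CUBIC))
print([(np.round(x['position'],1),x['confidence']) for x in tip_of('side','handle')[:2]])
E
```

```text
19.85 q [-0.505 -0.841 -1.048  0.808  0.294  2.708] p [562.8 -62.8  87.5] F [-1.2  0.6 -0.1] w -0.0
[[0.582, 0.813, 0.013], [0.009, 0.01, -1.0], [-0.813, 0.582, -0.002]]
[(array([552.2, -32.4,  97.7]), 0.62)]
```

View pics/s3.png

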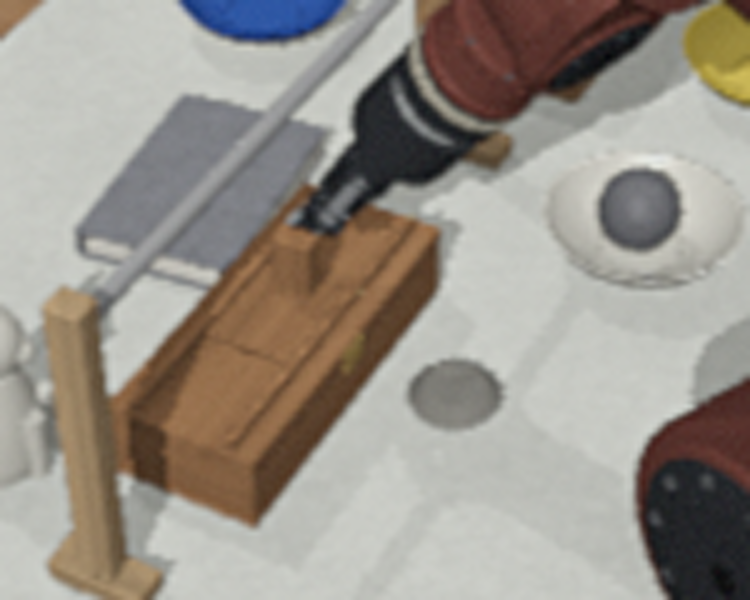

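Freed: force is back to zero. The handle is at y≈-33, so travel is about 77 mm and the stop is 8–38 mm ahead. I continue in 2 mm steps and read the force each time.

>>> servo_tool(delta_pos=[[0, 0, -2], [0, 0, -2]], twist=[0, 0], claw=[0, 0])

```text
time_s: 20.15
ee_pos: [563.0, -58.7, 86.3]
tcp_rot: [0.627, 0.329, -0.319, 0.63]
wrist_force: [0.6, 0.6, -0.2]
gripper_width: -0.1
```

>>> servo_tool(delta_pos=[[0, 0, -2]], twist=[0], claw=[0])

```text
time_s: 20.25
ee_pos: [563.4, -56.8, 86.5]
tcp_rot: [0.627, 0.329, -0.319, 0.63]
wrist_force: [-0.0, -0.7, 0.7]
gripper_width: -0.0
```

>>> servo_tool(delta_pos=[[0, 0, -2]], twist=[0], claw=[0])

```text
time_s: 20.35
ee_pos: [563.8, -54.9, 86.6]
tcp_rot: [0.627, 0.329, -0.319, 0.63]
wrist_force: [-1.4, -3.0, 0.3]
gripper_width: -0.0
```

>>> servo_tool(delta_pos=[[0, 0, -2]], twist=[0], claw=[0])

```text
time_s: 20.45
ee_pos: [564.0, -54.0, 86.7]
tcp_rot: [0.627, 0.328, -0.32, 0.63]
wrist_force: [-4.4, -7.1, 2.1]
gripper_width: 0.2
```

>>> servo_tool(delta_pos=[[0, 0, -2]], twist=[0], claw=[0])

```text
time_s: 20.55
ee_pos: [564.2, -52.3, 86.6]
tcp_rot: [0.627, 0.328, -0.321, 0.63]
wrist_force: [-5.4, -4.7, 0.7]
gripper_width: 0.2
```

>>> servo_tool(delta_pos=[[0, 0, -2]], twist=[0], claw=[0])

```text
time_s: 20.65
ee_pos: [564.5, -50.1, 86.6]
tcp_rot: [0.627, 0.328, -0.321, 0.63]
wrist_force: [-3.4, -3.2, 0.9]
gripper_width: -0.3
```

>>> servo_tool(delta_pos=[[0, 0, -2]], twist=[0], claw=[0])

```text
time_s: 20.75
ee_pos: [564.9, -47.9, 86.6]
tcp_rot: [0.627, 0.329, -0.32, 0.63]
wrist_force: [-2.5, -2.3, 0.5]
gripper_width: 0.1
```

>>> servo_tool(delta_pos=[[0, 0, -2]], twist=[0], claw=[0])

```text
time_s: 20.85
ee_pos: [565.3, -45.3, 86.5]
tcp_rot: [0.627, 0.329, -0.32, 0.63]
wrist_force: [0.1, 0.5, 0.0]
gripper_width: -0.4
```

>>> servo_tool(delta_pos=[[0, 0, -2]], twist=[0], claw=[0])

```text
time_s: 20.95
ee_pos: [565.6, -43.4, 86.6]
tcp_rot: [0.627, 0.329, -0.32, 0.63]
wrist_force: [-1.5, -1.3, 0.8]
gripper_width: -0.1
```

```bash
python3 st.py
python3 - <<'E'
from h import *
for c in('side','scene'):
  get_image(c); print([(np.round(x['position'],1),x['confidence']) for x in tip_of(c,'handle')[:2]])
E
```

```text
20.95 q [-0.455 -0.841 -1.05   0.798  0.267  2.752] p [565.6 -43.4  86.6] F [-1.5 -1.3  0.8] w -0.1
[[0.579, 0.815, 0.014], [0.01, 0.01, -1.0], [-0.815, 0.579, -0.003]]
[(array([552.9, -21.1,  98.7]), 0.6)]
[(array([548.4, -19.5,  95.1]), 0.81), (array([ 377.2, -247.6,    5. ]), 0.33)]
```

>>> servo_tool(delta_pos=[[0, 0, -1]], twist=[0], claw=[0])

```text
time_s: 21.25
ee_pos: [565.7, -42.8, 86.6]
tcp_rot: [0.627, 0.329, -0.32, 0.63]
wrist_force: [-2.9, -3.4, 0.9]
gripper_width: -0.2
```

>>> servo_tool(delta_pos=[[0, 0, -1]], twist=[0], claw=[0])

```text
time_s: 21.35
ee_pos: [565.8, -42.3, 86.6]
tcp_rot: [0.627, 0.329, -0.32, 0.63]
wrist_force: [-3.9, -5.7, 1.4]
gripper_width: 0.3
```

Run:
```python
from h import *
for i in range(4):
  a=get_image('side'); o=get_obs(); print(np.round(o['ee_pos'],1),np.round(o['wrist_force'],1),np.round(o['ft_torque'],2))
h=[x['position'] for x in tip_of('side','handle')[:1]]; print(h)
for r in trace('side','handle')[:1]:
  p=cloud(a)[r['region']]; p=p[np.isfinite(p).all(1)]; q=p[(p[:,2]>75)&(abs(p[:,0]-550)<40)]; print(len(q),np.percentile(q[:,1],[2,50,98]).round(1))
  t=q[q[:,2]>106]; print(t.mean(0).round(1),len(t))
```

```text
[565.7 -42.3  86.6] [-4.  -4.9  0.5] [-0.84  0.96 -0.55]
[565.7 -42.2  86.6] [-3.3 -4.4  1.1] [-0.76  1.   -0.52]
[565.7 -42.3  86.6] [-3.1 -5.2  1. ] [-0.81  0.89 -0.5 ]
[565.7 -42.3  86.6] [-2.8 -4.7  1. ] [-0.76  0.86 -0.55]
[]
112 [-30.2 -13.3  -7.7]
[545.6 -17.  112.9] 41
```

Force fell from 7 to 0 over about 8 mm and is now climbing with almost no motion, as if at the stop. A gentle confirmation, well under 18 N:

>>> servo_tool(delta_pos=[[0, 0, -1]], twist=[0], claw=[0])

```text
time_s: 21.75
ee_pos: [565.8, -41.8, 86.7]
tcp_rot: [0.627, 0.329, -0.321, 0.63]
wrist_force: [-5.8, -9.5, 2.7]
gripper_width: -0.3
```

>>> servo_tool(delta_pos=[[0, 0, -1]], twist=[0], claw=[0])

```text
time_s: 21.85
ee_pos: [565.8, -41.3, 86.7]
tcp_rot: [0.626, 0.328, -0.321, 0.63]
wrist_force: [-5.6, -12.3, 2.8]
gripper_width: 0.2
```

>>> servo_tool(delta_pos=[[0, 0, -1]], twist=[0], claw=[0])

```text
time_s: 21.95
ee_pos: [565.9, -40.9, 86.8]
tcp_rot: [0.626, 0.328, -0.322, 0.63]
wrist_force: [-7.8, -14.4, 3.3]
gripper_width: 0.1
```

Held at 14 N with under 2 mm of give, against 2–7 N while sliding, so it is latched. I back the finger off in the direction it came from and check.

>>> servo_tool(delta_pos=[[0, 0, 5], [0, 0, 8], [0, 0, 8], [0, 0, 5], [0, 0, 0]], twist=[0, 0, 0, 0, 0], claw=[0, 0, 0, 0, 0])

```text
time_s: 22.45
ee_pos: [566.4, -65.5, 86.4]
tcp_rot: [0.627, 0.329, -0.32, 0.629]
wrist_force: [-0.4, -0.3, 0.1]
gripper_width: 0.2
```

```bash
python3 st.py
python3 - <<'E'
from h import *
s=get_image('side'); a=get_image('scene')
A=cv2.resize(s['image'][120:260,170:345],None,fx=4,fy=4,interpolation=cv2.INTER_CUBIC)
save('s4',A)
for c in('side','scene'):
  for n in 'handle ball_center bowl_in stone cat book jar pump box port'.split():
    print(c,n,[(np.round(x['position']).astype(int).tolist(),round(x['confidence'],2)) for x in tip_of(c,n)[:4]])
E
```

```text
22.45 q [-0.506 -0.811 -1.032  0.799  0.293  2.707] p [566.4 -65.5  86.4] F [-0.4 -0.3  0.1] w 0.2
[[0.578, 0.816, 0.013], [0.01, 0.009, -1.0], [-0.816, 0.578, -0.003]]
side handle [([552, -19, 96], 0.65), ([377, -245, 1], 0.54)]
side ball_center [([382, -245, 37], 0.48)]
side bowl_in [([373, -245, 5], 0.9), ([356, -487, 8], 0.77), ([160, -314, 6], 0.72)]
side stone [([435, -33, -5], 0.6)]
side cat [([684, 139, 0], 0.76), ([553, -22, 99], 0.71)]
side book [([692, -154, 1], 0.62)]
side jar [([382, 284, 0], 0.91)]
side pump [([395, 508, -2], 0.56)]
side box [([550, -12, 1], 0.92)]
side port [([547, 16, 61], 0.78)]
scene handle [([551, -18, 94], 0.73)]
scene ball_center [([378, -250, 35], 0.56)]
scene bowl_in [([766, -385, 9], 0.9), ([361, -487, 6], 0.68), ([378, -247, 5], 0.63), ([163, -314, 4], 0.6)]
scene stone [([431, -34, 2], 0.57)]
scene cat [([688, 139, 0], 0.78)]
scene book [([693, -153, 1], 0.76)]
scene jar [([380, 285, -1], 0.81)]
scene pump [([397, 505, 2], 0.62)]
scene box [([551, -10, -3], 0.6), ([552, -20, 93], 0.37)]
scene port [([550, 18, 60], 0.67)]
```

View pics/s4.png

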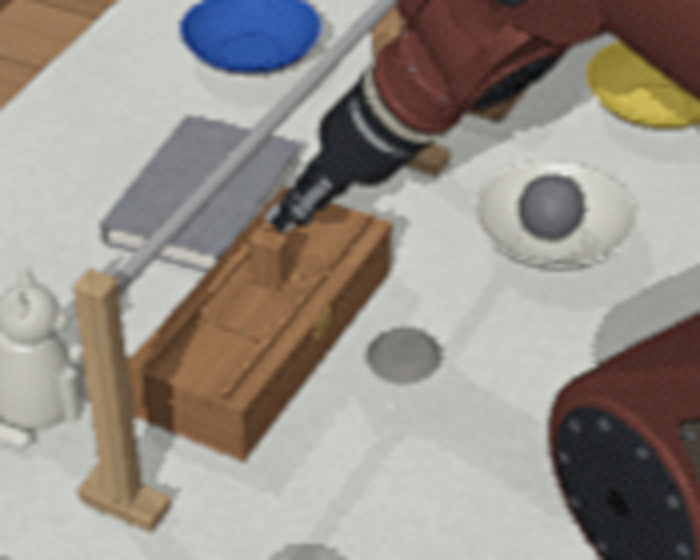

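Handle at y≈-19, travel about 91 mm: the port is covered, the ball is in the white bowl (552,208), the bystanders are unmoved, and the fingers are free of the handle with zero force. Handing in.

```bash
python3 -c "
from bench import *
print(sign_off())"
```

```text
the job is handed in; nothing more can be done
None
```

I put the ball in the white ceramic bowl, then pushed the shutter over the port until it latched, and handed the job in at about 22.6 s. One contact force along the way may count against it.

**Shutter:** The push force fell to zero over about 8 mm. It then rose to 14 N with under 2 mm of movement, compared with 2–7 N while sliding, so I take it as latched. I did not test it to its full 18 N hold. The handle now sits at y ≈ -19, about 91 mm of travel, and in that position the plate covers the whole port.

**Last checks:** The ball rests in the bowl at about (380, -247, 36). The stone, cat, book, jar, pump and look-alike bowls are where they started, within the networks' error. The yoga blocks I did not check again. The fingers are off the handle and the wrist force reads about zero. The hand is still beside the handle, under the bar, touching nothing.

**What went wrong:** Partway through the push, the tool drifted because a joint was at its limit. The total wrist force reached about 66 N for a few tenths of a second before I backed off. I think a finger knuckle was bearing on the handle's near edge. That is under the 120 N wrist limit, but I can't rule out that it counts as the gripper's body pressing with over 40 N.

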